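# Set an inspection camera to its mark and clamp it

### The arm

A 6-joint arm with a two-finger parallel gripper is mounted at the origin on the work surface. World frame = base frame: x ahead of the robot, y to its left, z up, the work surface at z = 0. Lengths are in m, angles in rad, forces in N, time in s.
With the tool pointing down it reaches from about 0.35 to 0.975 m from the base axis. Payload 17.4 kg.
Tool frame: the origin (TCP) lies at the very end of the fingers, on their centre line; the grasp point (between the pads) lies 19 mm behind it; z points along the fingers, y is the line along which they close (so a half turn about z gives the same grasp; the last joint's range is limited). The gripper opens to 85 mm and grips with 20 to 120 N. Pads are 22 mm wide; open, the fingers measure 114 mm over their backs; the gripper's body (76 mm by 85 mm) begins 54 mm behind the grasp point. The pads swing forward as they close: fully open they stand 13 mm farther back than shut.
Start: joints at [1.198, 0.116, 1.442, -0, 1.584, -0.038], TCP at [0.222, 0.638, 0.231] pointing down, gripper open.
Joint ranges: [-2.83, 2.83], [-0.83, 2.19], [0.07, 2.5], [-1.14, 4.28], [0.01, 3], [-2.97, 2.97]. Speed limits (rad/s): [1.89, 1.89, 2.22, 3.14, 3.14, 3.14].

### API

Orientations are given as a unit quaternion [w, x, y, z].
In Python, from cell import * gives the robot as it stands.
- The arm moves only by the tool play_rows, never from a script. Its argument "series" is a list of rows, each a list of 7 numbers: the finger opening in mm, from 0 to 85.4, then the shift along the tool's x, y, z in units of 25 mm (1.0 is 25 mm), then the turn, a rotation vector about the tool's x, y, z in units of 6 degrees (1.0 is 6 degrees). In form: [[gripper, dx, dy, dz, wx, wy, wz], ...]. A call has 1 to 12 rows; each row shifts and turns the commanded pose from where the row before left it, along the tool's axes as they then stand; what a row does not reach is not made up. A row lasts 1/8 s, in which the tool goes at most 62.5 mm and 10.7 degrees, less where a joint would pass 70% of its speed; a pose out of reach is approached as far as the arm can. A call with a number of a shift or a turn outside -1 to 1 is refused whole. A call with a gripper value outside its range is refused whole. The fingers move at their own pace and stop on an object; the grip force is fixed at half the most. Time passes only in rows, so rows that do not move let the fingers close. It gives the time, the measured TCP pose, the force, the opening and the grip force at its end, in the units of the state.
- read_state(): the state, without advancing time (a new reading comes with each control period).
- read_camera(name): name is "scene" or "side" or "wrist"; returns the picture (400x640x3 uint8, red, green, blue); there is no depth.
- camera_info(name): a dict with "mtx" (3x3 intrinsics, pixels), "rvec" (rotation vector, rad) and "tvec" (3), from world to camera coordinates, as OpenCV has them. Camera axes: x right, y down, z forward; pixel columns grow to the right and rows downward; lengths in m; the calibration is good to about 2 mm. A picture is of the moment at which its call begins: read the wrist's pose just before it. camera_info takes no time and is no camera call; for the wrist camera it gives the pose at the moment of the call.
- job_done(): hands the job in; it is judged then, once.
The state is a dict: "time": time; "joint_positions": joint angles; "qd": joint speeds; "effort": joint torques, N m; "eef_pos": TCP position; "tool_rot": TCP orientation; "force": force on the tool from outside, world axes, zero at the start; "moment": the same for the moment, N m; "width": opening from 0.0 (shut) to 1.0 (fully open); "finger_force": force on a finger pad.
Only numpy, scipy, OpenCV 4.12 (cv2) and the standard library are available. Lean on these libraries where they do the work, as an engineer would, in place of code of your own. Each camera call takes 0.05 s, during which the arm holds its last target. There are 200 camera calls.

### The job

Set the height of the inspection camera on its leaning slide: turn the black ribbed knob at the top of the slide clockwise, a little at a time, until the pointer on the camera carriage stands level with the line of the mark clip on the scale. Then swing the clamp lever beside the knob down until it is tight, so that the setting is held. Move the camera by the knob only, and leave the mark clip and the things lying around the station where they are.

Things in the scene. Friction and masses are not known exactly. Their poses are not given: they have to be found in the camera images.
- station: Camera station, fixed: aluminium base plate 310 x 150 x 12 mm and a slide 200 mm long that leans back towards the robot, 30 degrees from vertical (up the slide = (-0.5, 0, 0.866) in this frame). Origin on the bench near the plate's middle, under the slide's foot; x from the knob end to the nest with the black part, z up. A block 42 x 70 x 30 mm (30 along the slide) ends the slide on top.
- carriage: Aluminium carriage on the slide with a grey camera (52 mm wide, 84 mm long, black lens) on its front (+x) side, looking down the slide at the nest; all of it stays below the top block's upper face. Driven by the screw only, not to be pushed. Origin on the slide's face at the carriage's middle; z up the slide, y to the clamp lever's side.
- pointer_tip (a point): Tip of the black pointer, a wedge 15 mm wide at its root and 42 mm long, which sticks out of the carriage's -y side over the scale, a white-faced steel bar 160 x 46 mm along the slide with a line every 5 mm. z up the slide. It moves with the carriage.
- mark_line (a point): Inner end of the raised line (3.5 mm wide, 16 mm long) of the black mark clip (24 mm long, with a round steel screw head) on the outer (-y) edge of the scale. z up the slide. It lies 3 mm beside the path of the pointer's tip and, at the start, 14 to 28 mm lower down the slide. Set = pointer_tip and mark_line agree along the slide. The clip stays put unless pushed.
- screw_knob (a joint): Turn of the knob, rad, positive clockwise looking down on its top. Steep screw: a full turn clockwise moves carriage and pointer 40 mm down the slide (6.37 mm per rad), anticlockwise up. Range -2.1 to 7.2; it stays where it is left. Friction about 0.1 N m; locked (over 1 N m) once the clamp is tight.
- knob_grip (a point): Point on the knob's axis at the height to grip, turning with it. Black ribbed round knob, 50 mm diameter, full width 11 mm above and below this point; its top is 16 mm above, the fixed top block 44 mm below. z points out of the knob's top, up the slide (30 degrees from vertical, leaning to the robot): the tool comes in along this axis. Nothing stands above the knob.
- clamp_lever (a joint): Angle of the clamp lever, rad: 0 to 0.25 at the start (loose; at 0 it points sideways and 30 degrees up the slide), growing as it is swung down the slide. It bites on the screw's shaft at about 0.8 and gets stiff, is tight above 1.0, stop at 1.15. It stays where it is left. 4 N near its end swing it, 6 to 9 N bring it to the stop.
- lever_end (a point): Centre of the 19 mm ball at the end of the black clamp lever, a round bar 12 mm thick, 70 mm from its pivot, on the +y side of the slide's top block. It swings in the plane sideways / along the slide; push it down the slide on its upper side with the closed fingers, the tool upright or leaning like the slide.
- lever_pivot (a point): Pivot of the clamp lever, 50 mm to the +y side of the slide's middle, level with the middle of the top block. Its axis is the slide's front normal; at joint 0 this point's z points up the slide and y sideways, away from the knob.
- spring_tray: Bystander: loose open steel tray 150 x 110 x 35 mm with springs, left of the station (+y). Origin under its middle.
- housing_a: Bystander: loose black plastic housing with ribs, 110 x 60 x 34 mm, right of the station (-y). Origin under its middle.
- housing_b: Bystander: the same kind of housing, further from the robot on the right (-y). Origin under its middle.
- screwdriver: Bystander: loose screwdriver 200 mm long with a black handle, lying on the bench left of the station (+y), on the robot's side of the tray. Origin under it.

How it is judged:
By the outcome, as a careful person would: the job done as asked, in the order asked, and still so for the second after the job is handed in, with the robot touching nothing.
It also fails if it takes over 67 s, if anything falls off the work surface, if the arm or the gripper's body presses on something with over 40 N, if the wrist force passes 120 N, or if a joint passes its speed limit or range.

## Working session

There is one attempt and no reset: what is moved stays moved. The work goes in short steps, Python scripts to look and compute and a tool call to move; the robot and the scene stay as the last step left them, time stands still between calls to the robot, and variables do not carry over. Pictures are saved under pics/ and viewed, at most 10 in all, crops included, and the job is handed in when it is done.

Besides the shell and the picture viewer there is one more tool, called after "Request:" as name(argument=value, ...) on one line, values as JSON. play_rows: Moves the arm, as the interface text tells. Its arguments: {"type":"object","properties":{"series":{"type":"array","items":{"type":"array","items":{"type":"number"}}}},"required":["series"]}

```bash
mkdir -p pics; ls; python3 - <<'E'
from cell import *
import cv2
s=read_state();print(s)
for n in ("scene","side","wrist"):
    c=camera_info(n);print(n,c)
    cv2.imwrite(f"pics/{n}0.png",read_camera(n)[:,:,::-1])
E
```

```text
pics
{'time': 0.0, 'joint_positions': array([ 1.19820327e+00,  1.16462817e-01,  1.44225806e+00,  9.96335148e-06,
        1.58399678e+00, -3.77937154e-02]), 'qd': array([-4.65374956e-04,  7.30885289e-04,  9.68445980e-05,  9.40412568e-04,
       -8.61697417e-04,  1.00056910e-03]), 'effort': array([ 4.50412830e-03, -7.32008672e+01, -6.32487559e+01,  8.97600739e-05,
        6.31069648e-03, -1.23560944e-04]), 'eef_pos': array([0.22172407, 0.63734461, 0.23058227]), 'tool_rot': array([-1.19489832e-04,  1.66618847e-01,  9.86021218e-01, -5.49684805e-04]), 'force': array([-0.20143366,  0.19442516,  0.3309286 ]), 'moment': array([ 0.00994743,  0.01229784, -0.02164915]), 'finger_force': 0.0, 'width': 1.0007035810554947}
scene {'mtx': array([[369.26223568,   0.        , 318.7002299 ],
       [  0.        , 369.26223568, 199.36676725],
       [  0.        ,   0.        ,   1.        ]]), 'rvec': array([ 1.85289073,  1.26903513, -0.64508893]), 'tvec': array([-0.27273357, -0.13274057,  1.58571161])}
side {'mtx': array([[444.50432101,   0.        , 314.02593667],
       [  0.        , 444.50432101, 201.02169309],
       [  0.        ,   0.        ,   1.        ]]), 'rvec': array([ 2.39078288, -0.44715133,  0.17833216]), 'tvec': array([-0.52397408,  0.30228099,  1.12913278])}
wrist {'mtx': array([[324.74334049,   0.        , 318.17645431],
       [  0.        , 324.74334049, 194.68158255],
       [  0.        ,   0.        ,   1.        ]]), 'rvec': array([-2.33410638, -1.66037657, -0.27022472]), 'tvec': array([-0.67446853, -0.04088632,  0.38071514])}
```

View pics/scene0.png

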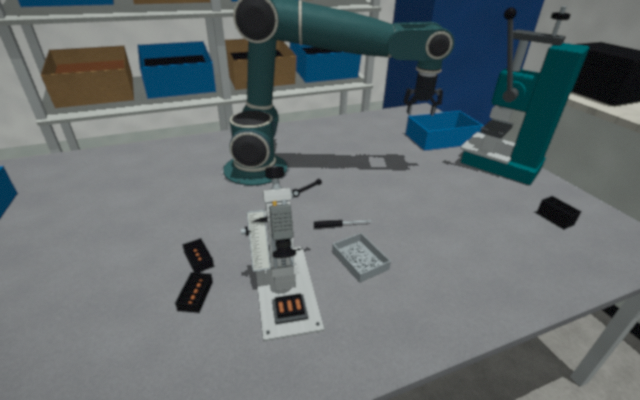

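View pics/side0.png

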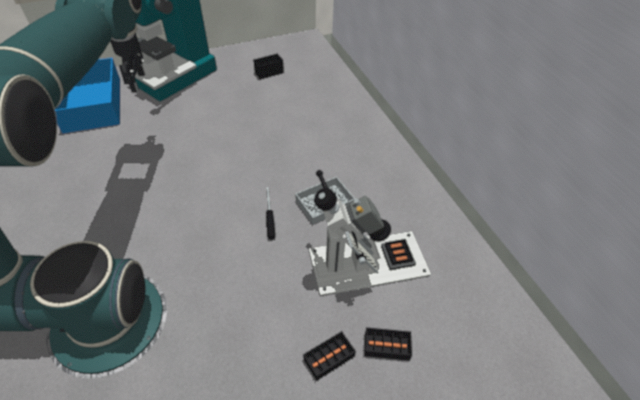

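The scene view shows the knob at about (274,173) and the lever ball at (319,182). The side view shows the knob at about (325,199), the ball at (320,174) and the plate's bolts at (408,235) and (426,272).

```bash
cat > h.py <<'E'
from cell import *
import cv2, numpy as np
from scipy.spatial.transform import Rotation as R
def P(c):
    return c["mtx"]@np.c_[cv2.Rodrigues(c["rvec"])[0],c["tvec"]]
def tri(c1,p1,c2,p2):
    X=cv2.triangulatePoints(P(c1),P(c2),np.float64(p1).reshape(2,1),np.float64(p2).reshape(2,1))[:,0];return X[:3]/X[3]
def proj(c,X):
    return cv2.projectPoints(np.float64(X).reshape(-1,3),c["rvec"],c["tvec"],c["mtx"],None)[0][:,0]
def ray(c,p):
    Rm=cv2.Rodrigues(c["rvec"])[0]; d=Rm.T@np.linalg.inv(c["mtx"])@[p[0],p[1],1]; return -Rm.T@c["tvec"],d
def onplane(c,p,n,p0):
    o,d=ray(c,p); return o+d*(np.dot(n,p0-o)/np.dot(n,d))
def rot(s):
    q=s["tool_rot"]; return R.from_quat([q[1],q[2],q[3],q[0]])
E
python3 - <<'E'
from h import *
S=camera_info("scene");D=camera_info("side")
for n,a,b in (("knob",(274,173),(325,199)),("ball",(319,182),(320,174))): print(n,tri(S,a,D,b))
z=np.array([0,0,1.])
for c,p in ((S,(267,332)),(S,(319,325)),(D,(408,235)),(D,(426,272))): print(onplane(c,p,z,z*.012))
a=cv2.imread("pics/scene0.png")[155:345,230:340];b=cv2.imread("pics/side0.png")[160:310,280:440]
cv2.imwrite("pics/c1.png",cv2.resize(a,None,fx=3,fy=3,interpolation=2))
a=cv2.resize(a,None,fx=3,fy=3,interpolation=2);b=cv2.resize(b,None,fx=2.9,fy=2.9,interpolation=2)
o=np.zeros((570,800,3),np.uint8);o[:570,:330]=a;o[:b.shape[0],335:335+b.shape[1]]=b[:,:465];cv2.imwrite("pics/c1.png",o)
E
```

```text
knob [ 0.56282311 -0.06267786  0.30096305]
ball [0.59540505 0.04960254 0.2658175 ]
[ 0.8178543  -0.16981574  0.012     ]
[ 0.84443903 -0.04364198  0.012     ]
[ 0.83990819 -0.04452612  0.012     ]
[ 0.82374587 -0.17322171  0.012     ]
```

View pics/c1.png

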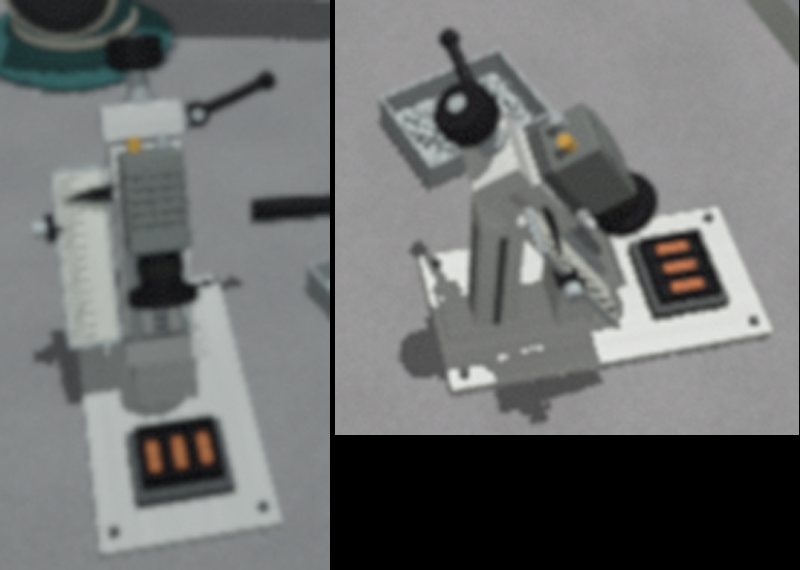

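```bash
cat >> h.py <<'E'
YAW=-0.165
RS=R.from_euler('z',YAW)
U=RS.apply([-.5,0,.8660254]); FN=RS.apply([.8660254,0,.5]); SY=RS.apply([0,1,0])
def plan(s,target,Rt):
    "total shift in tool axes (units) if shifts come first, and turn rotvec (units)"
    r=rot(s); d=r.inv().apply(np.array(target)-s["eef_pos"])/.025
    w=(r.inv()*Rt).as_rotvec()/np.radians(6)
    return d,w
def tool(z,y):
    z=z/np.linalg.norm(z); y=y-z*(y@z); y/=np.linalg.norm(y); return R.from_matrix(np.c_[np.cross(y,z),y,z])
E
python3 - <<'E'
from h import *
s=read_state();W=camera_info("wrist")
r=rot(s);Rc=cv2.Rodrigues(W["rvec"])[0];o=-Rc.T@W["tvec"]
print("cam in tool",r.inv().apply(o-s["eef_pos"]),"\n",r.as_matrix().T@Rc.T)
print("tool axes\n",r.as_matrix())
print(U,FN,SY)
k=np.array([.563,-.063,.301])
for sg in (1,-1):
    Rt=tool(-U,sg*SY); 
    print(plan(s,k+U*.12,Rt))
E
```

```text
cam in tool [ 8.28266883e-02 -1.16507956e-04 -1.42549679e-01] 
 [[ 3.92623298e-04 -9.47888220e-01 -3.18602837e-01]
 [ 9.99999922e-01  3.62244783e-04  1.54599079e-04]
 [-3.11304300e-05 -3.18602873e-01  9.47888289e-01]]
tool axes
 [[-9.44489996e-01  3.28539992e-01 -3.49006163e-04]
 [ 3.28540176e-01  9.44489558e-01 -9.10139854e-04]
 [ 3.06153362e-05 -9.74280533e-04 -9.99999525e-01]]
[-0.49320918  0.08212617  0.8660254 ] [ 0.85426335 -0.14224669  0.5       ] [0.16425233 0.98641836 0.        ]
(array([-19.73091065, -22.38691484,  -6.94728934]), array([-0.43343039, -4.98895712, -1.58140854]))
(array([-19.73091065, -22.38691484,  -6.94728934]), array([-7.35965712,  0.63939195, 27.46038002]))
```

```bash
python3 - <<'E'
from h import *
s=read_state();t=np.radians(15)
k=np.array([.563,-.063,.301]); A=k-.12*U-.06*SY+.02*FN
print(A,proj(camera_info("scene"),A))
X=RS.apply([1,0,0])
z=-np.sin(t)*X+np.array([0,0,-np.cos(t)])
Rt=tool(z,np.cross(z,X))
v=Rt.apply([.3186,0,-.9479]);C=A+.30*v-.03*SY
T=C-Rt.apply([.0828,0,-.1425]);print(T)
d,w=plan(s,T,Rt);print(d,w)
Rv=tool(np.array([0,0,-1.]),-SY);print(plan(s,T,Rv)[1],(Rv.inv()*Rt).as_rotvec()/np.radians(6))
E
```

```text
[ 0.62941523 -0.13488517  0.20707695] [[256.3572954  221.28133081]]
[ 0.67288449 -0.17253647  0.34080514]
[-27.68736827 -24.67313632  -4.38058803] [ 3.70404416 -0.30161284 28.14735318]
[-1.61064987e-03  1.37875623e-02  2.83789319e+01] [-3.32255819e-17 -2.50000000e+00  0.00000000e+00]
```

Request:
play_rows(series=[[0, 0, 0, -1, 0, 0, 0], [0, 0, 0, -1, 0, 0, 0], [0, 0, 0, -1, 0, 0, 0], [0, 0, 0, -1, 0, 0, 0], [0, -1, -0.9, -1, 0, 0, 0], [0, -1, -0.9, -1, 0, 0, 0], [0, -1, -0.9, -1, 0, 0, 0], [0, -1, -0.9, -1, 0, 0, 0], [0, -1, -0.9, 0, 0, 0, 0], [0, -1, -0.9, 0, 0, 0, 0], [0, -1, -0.9, 0, 0, 0, 0], [0, -1, -0.9, 0, 0, 0, 0]])

```text
time: 1.65
eef_pos: [0.3519, 0.4008, 0.4311]
tool_rot: [-0.0, 0.167, 0.986, -0.0]
force: [-0.4, 0.6, -0.2]
width: -0.006
finger_force: 0.0
```

Request:
play_rows(series=[[0, -1, -0.9, 0, 0, 0, 0], [0, -1, -0.9, 0, 0, 0, 0], [0, -1, -0.9, 0, 0, 0, 0], [0, -1, -0.9, 0, 0, 0, 0], [0, -1, -0.9, 0, 0, 0, 0], [0, -1, -0.9, 0, 0, 0, 0], [0, -1, -0.9, 0, 0, 0, 0], [0, -1, -0.9, 0, 0, 0, 0], [0, -1, -0.9, 0, 0, 0, 0], [0, -1, -0.9, 0, 0, 0, 0], [0, -1, -0.9, 0, 0, 0, 0], [0, -1, -0.9, 0, 0, 0, 0]])

```text
time: 3.15
eef_pos: [0.5466, 0.0472, 0.4311]
tool_rot: [-0.0, 0.167, 0.986, -0.0]
force: [-0.7, 0.0, -0.3]
width: -0.004
finger_force: 0.0
```

Request:
play_rows(series=[[0, -1, -0.9, 0, 0, 0, 0], [0, -1, -0.9, 0, 0, 0, 0], [0, -1, -0.9, 0, 0, 0, 0], [0, -1, -0.9, 0, 0, 0, 0], [0, -1, -0.9, 0, 0, 0, 0], [0, -1, -0.9, 0, 0, 0, 0], [0, -1, -0.9, 0, 0, 0, 0], [0, -0.7, -0.9, 0, 0, 0, 0], [0, 0, 0, 0, 0, 0, 1], [0, 0, 0, 0, 0, 0, 1], [0, 0, 0, 0, 0, 0, 1], [0, 0, 0, 0, 0, 0, 1]])

```text
time: 4.65
eef_pos: [0.6689, -0.1851, 0.4309]
tool_rot: [-0.0, 0.37, 0.929, -0.0]
force: [1.1, -0.5, -0.2]
width: -0.0
finger_force: 0.0
```

Request:
play_rows(series=[[0, 0, 0, 0, 0, 0, 1], [0, 0, 0, 0, 0, 0, 1], [0, 0, 0, 0, 0, 0, 1], [0, 0, 0, 0, 0, 0, 1], [0, 0, 0, 0, 0, 0, 1], [0, 0, 0, 0, 0, 0, 1], [0, 0, 0, 0, 0, 0, 1], [0, 0, 0, 0, 0, 0, 1], [0, 0, 0, 0, 0, 0, 1], [0, 0, 0, 0, 0, 0, 1], [0, 0, 0, 0, 0, 0, 1], [0, 0, 0, 0, 0, 0, 1]])

```text
time: 6.15
eef_pos: [0.6689, -0.185, 0.431]
tool_rot: [-0.0, 0.845, 0.535, -0.0]
force: [0.4, 0.7, 0.4]
width: -0.0
finger_force: 0.0
```

Request:
play_rows(series=[[0, 0, 0, 0, 0, 0, 1], [0, 0, 0, 0, 0, 0, 1], [0, 0, 0, 0, 0, 0, 1], [0, 0, 0, 0, 0, 0, 1], [0, 0, 0, 0, 0, 0, 1], [0, 0, 0, 0, 0, 0, 1], [0, 0, 0, 0, 0, 0, 1], [0, 0, 0, 0, 0, 0, 1], [0, 0, 0, 0, 0, 0, 1], [0, 0, 0, 0, 0, 0, 1], [0, 0, 0, 0, 0, 0, 1], [0, 0, 0, 0, 0, 0, 1]])

```text
time: 7.65
eef_pos: [0.6689, -0.185, 0.4309]
tool_rot: [-0.0, 0.998, -0.064, -0.0]
force: [-1.0, -0.2, -0.2]
width: 0.0
finger_force: 0.0
```

```bash
python3 - <<'E'
from h import *
s=read_state();print(s["time"],s["eef_pos"],s["joint_positions"]);t=np.radians(15)
X=RS.apply([1,0,0]);z=-np.sin(t)*X+np.array([0,0,-np.cos(t)])
print(plan(s,[.673,-.1725,.341],tool(z,np.cross(z,X))))
E
```

```text
7.65 [ 0.66887668 -0.18504758  0.43093357] [-3.06644770e-01  1.79066655e-01  1.05081095e+00 -2.64721398e-05
  1.91227072e+00  1.39294737e+00]
(array([ 0.10108087, -0.51866544,  3.59732576]), array([ 0.04463818, -2.49444952,  0.34373897]))
```

Request:
play_rows(series=[[0, 0, -0.25, 0.9, 0, 0, 0.35], [0, 0.1, -0.25, 0.9, 0, 0, 0], [0, 0, 0, 0.9, 0, 0, 0], [0, 0, 0, 0.9, 0, 0, 0], [0, 0, 0, 0, 0, -0.8, 0], [0, 0, 0, 0, 0, -0.8, 0], [0, 0, 0, 0, 0, -0.9, 0], [0, 0, 0, 0, 0, 0, 0]])

```text
time: 8.65
eef_pos: [0.6739, -0.1732, 0.3394]
tool_rot: [-0.011, 0.988, -0.08, -0.131]
force: [-0.1, 0.4, -0.5]
width: -0.003
finger_force: 0.0
```

```bash
python3 - <<'E'
from h import *
import pickle
s=read_state();c=camera_info("wrist");im=read_camera("wrist")[:,:,::-1]
print(s["eef_pos"],s["joint_positions"]);pickle.dump((s,c),open("v1.pkl","wb"))
cv2.imwrite("pics/v1.png",im)
E
```

```text
[ 0.67389052 -0.17319273  0.33940055] [-0.27595591  0.32488429  1.04212951 -0.03295171  2.03667272  1.44573746]
```

View pics/v1.png

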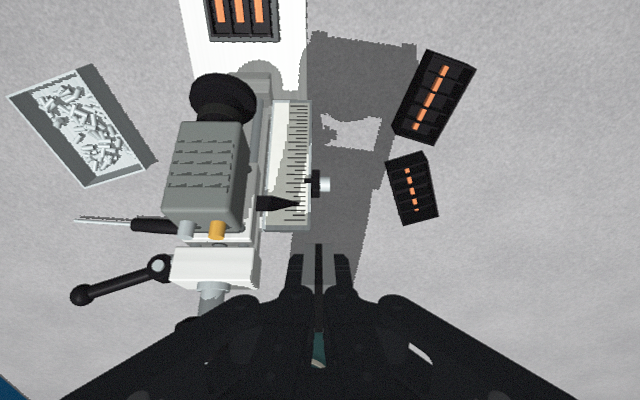

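The wrist view shows the pointer tip near (302,203), the mark line near (308,181), the lever ball at (81,294) and the pivot at (159,265). The knob is hidden behind the gripper, so I'll take a second view.

Request:
play_rows(series=[[0, -0.8, 0.4, -0.6, 0, 0, 0], [0, -0.8, 0.4, -0.6, 0, 0, 0], [0, -0.9, 0.4, -0.6, 0, 0, 0], [0, 0, 0, 0, 0, 0, 0]])

```text
time: 9.2
eef_pos: [0.6184, -0.1956, 0.4052]
tool_rot: [-0.01, 0.988, -0.081, -0.127]
force: [-0.1, 0.2, -0.6]
width: 0.0
finger_force: 0.0
```

```bash
python3 - <<'E'
from h import *
import pickle
s=read_state();c=camera_info("wrist");im=read_camera("wrist")[:,:,::-1]
print(s["eef_pos"],s["joint_positions"]);pickle.dump((s,c),open("v2.pkl","wb"))
cv2.imwrite("pics/v2.png",im)
a=cv2.resize(cv2.imread("pics/v1.png")[150:250,240:340],None,fx=4,fy=4,interpolation=2)
sc=np.hstack([a,cv2.resize(im[100:200,240:340],None,fx=4,fy=4,interpolation=2)])
cv2.imwrite("pics/c2.png",sc)
E
```

```text
[ 0.61838747 -0.19558953  0.40517219] [-0.32681048  0.2265669   1.05344836 -0.04929168  2.11391622  1.38735074]
```

View pics/v2.png

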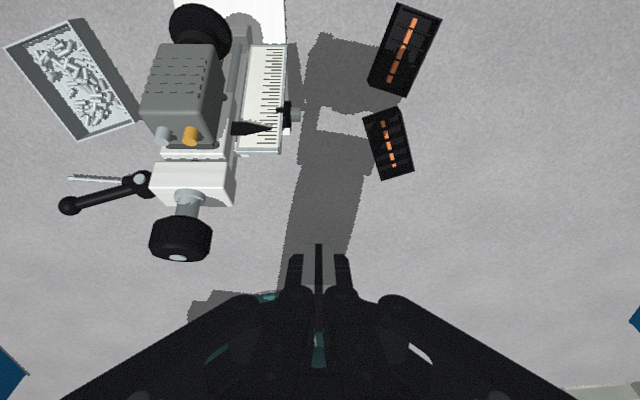

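View pics/c2.png

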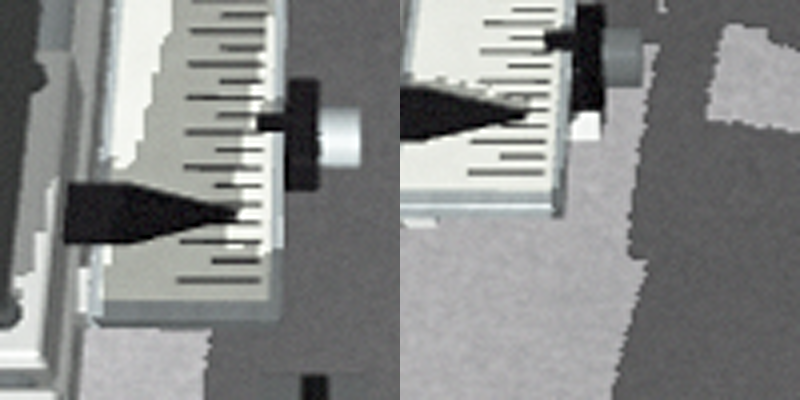

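```bash
python3 - <<'E'
from h import *
import pickle
s1,c1=pickle.load(open("v1.pkl","rb"));s2,c2=pickle.load(open("v2.pkl","rb"))
S=camera_info("scene");D=camera_info("side")
T=tri(c1,(299.5,203.2),c2,(271.25,128.25));M=tri(c1,(305,180.25),c2,(276.5,110));print("tip",T,"mark",M)
f=lambda v:np.array([v@FN,v@SY,v@U])*1e3
print("tip-mark (fn,sy,u)",f(T-M))
B=tri(c1,(81,294.5),c2,(69,205));V=tri(c1,(159,265),c2,(140,180));print("ball",B,"piv",V,f(B-V),np.linalg.norm(B-V))
Pl=tri(c1,(313,99.5),c2,(291,43.5))
print("ball side/scene px",proj(S,B),proj(D,B))
K=tri(c2,(180.5,239),D,(325.5,198.6));K2=tri(c2,(180.5,239),S,(275,172.3));print("knob",K,K2)
Tp=tri(c2,(177,257.5),D,(322.1,195.5));print("top",Tp)
print("knob-pivot",f(K-V),f(K2-V),"top",f(Tp-K),f(Tp-K2))
# housing check
print("tip-piv",f(T-V))
E
```

```text
tip [ 0.61286699 -0.1451263   0.2000837 ] mark [ 0.6241211  -0.151417    0.17777823]
tip-mark (fn,sy,u) [ 0.64392653  4.35674782 25.38436388]
ball [0.59379586 0.05003036 0.26759592] piv [ 0.59953644 -0.0162144   0.24834611] [-4.7021614  64.40214573 24.94256724] 0.06922339461464756
ball side/scene px [[318.65936285 181.42377142]] [[319.22956154 173.25750336]]
knob [ 0.56333864 -0.06285199  0.30384216] [ 0.56069866 -0.06092844  0.29983303]
top [ 0.55491202 -0.06203512  0.31751556]
knob-pivot [  3.45961707 -51.94974165  62.08391464] [ -1.07380855 -50.4859416   60.07193928] top [-0.47805495 -0.57831665 16.06468112] [ 4.05537067 -2.04211669 18.07665648]
tip-piv [   5.59388473 -124.97149037  -58.95825998]
```

```bash
cat >> h.py <<'E'
V=np.array([.59954,-.01621,.24835])
G=V+.0015*FN-.051*SY+.060*U
RG=tool(-U,-SY)   # camera to the front
E
python3 - <<'E'
from h import *
s=read_state();print(G,G+.1*U)
d,w=plan(s,G+.1*U,RG);print(d,w)
E
```

```text
[ 0.56285198 -0.06180314  0.30106152] [ 0.51353106 -0.05359052  0.38766406]
[-4.76197555 -4.90690802  1.8971832 ] [2.25448883e-03 7.46872725e+00 2.07265487e-02]
```

Request:
play_rows(series=[[0, -0.95, -0.98, 0.38, 0, 0, 0], [0, -0.95, -0.98, 0.38, 0, 0, 0], [0, -0.95, -0.98, 0.38, 0, 0, 0], [0, -0.95, -0.98, 0.38, 0, 0, 0], [0, -0.96, -0.98, 0.38, 0, 0, 0], [85, 0, 0, 0, 0, 1, 0], [85, 0, 0, 0, 0, 1, 0], [85, 0, 0, 0, 0, 1, 0], [85, 0, 0, 0, 0, 1, 0], [85, 0, 0, 0, 0, 1, 0], [85, 0, 0, 0, 0, 1, 0], [85, 0, 0, 0, 0, 1, 0]])

```text
time: 10.75
eef_pos: [0.5143, -0.0533, 0.3855]
tool_rot: [0.019, 0.969, -0.079, 0.234]
force: [0.4, 0.2, 0.1]
width: 0.992
finger_force: 0.0
```

Request:
play_rows(series=[[85, 0, 0, 0, 0, 0.47, 0], [85, 0, 0, 0, 0, 0, -1], [85, 0, 0, 0, 0, 0, -1], [85, 0, 0, 0, 0, 0, -1], [85, 0, 0, 0, 0, 0, -1], [85, 0, 0, 0, 0, 0, -1], [85, 0, 0, 0, 0, 0, -1], [85, 0, 0, 0, 0, 0, -1], [85, 0, 0, 0, 0, 0, -1], [85, 0, 0, 0, 0, 0, -1], [85, 0, 0, 0, 0, 0, -1], [85, 0, 0, 0, 0, 0, -1]])

```text
time: 12.25
eef_pos: [0.5144, -0.0532, 0.3851]
tool_rot: [0.157, 0.85, 0.461, 0.203]
force: [-0.1, 0.2, 1.2]
width: 0.995
finger_force: 0.0
```

Request:
play_rows(series=[[85, 0, 0, 0, 0, 0, -1], [85, 0, 0, 0, 0, 0, -1], [85, 0, 0, 0, 0, 0, -1], [85, 0, 0, 0, 0, 0, -1], [85, 0, 0, 0, 0, 0, -1], [85, 0, 0, 0, 0, 0, -1], [85, 0, 0, 0, 0, 0, -1], [85, 0, 0, 0, 0, 0, -1], [85, 0, 0, 0, 0, 0, -1], [85, 0, 0, 0, 0, 0, -1], [85, 0, 0, 0, 0, 0, -1], [85, 0, 0, 0, 0, 0, -1]])

```text
time: 13.75
eef_pos: [0.5143, -0.0533, 0.3851]
tool_rot: [0.247, 0.417, 0.872, 0.072]
force: [0.7, 0.3, -1.4]
width: 0.997
finger_force: 0.0
```

Request:
play_rows(series=[[85, 0, 0, 0, 0, 0, -1], [85, 0, 0, 0, 0, 0, -1], [85, 0, 0, 0, 0, 0, -1], [85, 0, 0, 0, 0, 0, -1], [85, 0, 0, 0, 0, 0, -1], [85, 0, 0, 0, 0, 0, -1], [85, 0, 0, 0, 0, 0, -1], [85, 0, 0, 0, 0, 0, -1], [85, 0, 0, 0, 0, 0, -1], [85, 0, 0, 0, 0, 0, -1], [85, 0, 0, 0, 0, 0, 0]])

```text
time: 15.12
eef_pos: [0.5144, -0.0533, 0.3853]
tool_rot: [0.25, -0.073, 0.964, -0.06]
force: [-0.4, -0.1, 0.1]
width: 0.993
finger_force: 0.0
```

```bash
python3 - <<'E'
from h import *
s=read_state();print(s["time"],s["eef_pos"],s["joint_positions"])
d,w=plan(s,G-.023*U,RG*R.from_euler('z',-198,degrees=True));print(d,w)
c=camera_info("wrist");print(proj(c,[G,G+.016*U]))
cv2.imwrite("pics/v3.png",read_camera("wrist")[:,:,::-1])
E
```

```text
15.125 [ 0.51435682 -0.05328772  0.38526929] [-0.14903215 -0.55780892  1.82284415 -0.00644585  1.35686304 -1.8718955 ]
[-0.03021253 -0.03644541  4.82159275] [ 0.02626213 -0.03028403  0.02067158]
[[316.67605434 197.78179015]
 [316.64412949 204.82965571]]
```

View pics/v3.png

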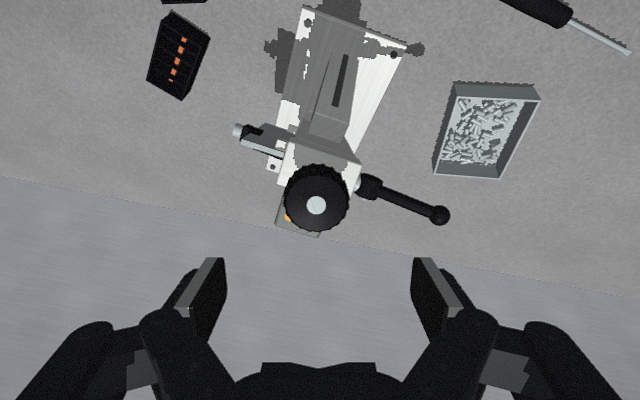

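The wrist view down the axis shows the knob's steel top disc at (316,205), which matches the predicted (317,205). I'll go in and grip.

Request:
play_rows(series=[[85, 0, 0, 1, 0, 0, 0], [85, 0, 0, 1, 0, 0, 0], [85, 0, 0, 1, 0, 0, 0], [85, 0, 0, 0.9, 0, 0, 0], [85, 0, 0, 0.9, 0, 0, 0], [40, 0, 0, 0, 0, 0, 0], [40, 0, 0, 0, 0, 0, 0], [40, 0, 0, 0, 0, 0, 0], [40, 0, 0, 0, 0, 0, 0]])

```text
time: 16.3
eef_pos: [0.573, -0.0641, 0.2837]
tool_rot: [0.251, -0.073, 0.963, -0.062]
force: [-3.8, -11.1, 2.4]
width: 0.555
finger_force: 62.1
```

Request:
play_rows(series=[[40, 0, 0, 0, 0, 0, 1], [40, 0, 0, 0, 0, 0, 1], [40, 0, 0, 0, 0, 0, 1], [40, 0, 0, 0, 0, 0, 1], [40, 0, 0, 0, 0, 0, 1], [40, 0, 0, 0, 0, 0, 1], [40, 0, 0, 0, 0, 0, 1], [40, 0, 0, 0, 0, 0, 1], [40, 0, 0, 0, 0, 0, 1], [40, 0, 0, 0, 0, 0, 1], [40, 0, 0, 0, 0, 0, 1], [40, 0, 0, 0, 0, 0, 1]])

```text
time: 17.8
eef_pos: [0.573, -0.0642, 0.2837]
tool_rot: [0.239, 0.509, 0.821, 0.098]
force: [-3.8, -10.6, 2.6]
width: 0.556
finger_force: 62.0
```

Request:
play_rows(series=[[40, 0, 0, 0, 0, 0, 1], [40, 0, 0, 0, 0, 0, 1], [40, 0, 0, 0, 0, 0, 1], [40, 0, 0, 0, 0, 0, 1], [40, 0, 0, 0, 0, 0, 1], [40, 0, 0, 0, 0, 0, 1], [40, 0, 0, 0, 0, 0, 1], [40, 0, 0, 0, 0, 0, 1], [40, 0, 0, 0, 0, 0, 1], [40, 0, 0, 0, 0, 0, 1], [40, 0, 0, 0, 0, 0, 1], [40, 0, 0, 0, 0, 0, 1]])

```text
time: 19.3
eef_pos: [0.573, -0.0642, 0.2837]
tool_rot: [0.136, 0.894, 0.365, 0.22]
force: [-4.4, -10.3, 1.0]
width: 0.56
finger_force: 62.2
```

Request:
play_rows(series=[[40, 0, 0, 0, 0, 0, 1], [40, 0, 0, 0, 0, 0, 1], [40, 0, 0, 0, 0, 0, 1], [40, 0, 0, 0, 0, 0, 1], [40, 0, 0, 0, 0, 0, 1], [40, 0, 0, 0, 0, 0, 1], [40, 0, 0, 0, 0, 0, 1], [40, 0, 0, 0, 0, 0, 1], [40, 0, 0, 0, 0, 0, 1], [40, 0, 0, 0, 0, 0, 0]])

```text
time: 20.55
eef_pos: [0.5729, -0.0642, 0.2837]
tool_rot: [0.022, 0.963, -0.08, 0.257]
force: [-4.8, -10.8, 3.1]
width: 0.557
finger_force: 62.4
```

```bash
python3 - <<'E'
from h import *
import pickle
s=read_state();c=camera_info("wrist");im=read_camera("wrist")[:,:,::-1];pickle.dump((s,c),open("v4.pkl","wb"))
print(s["time"],s["eef_pos"],s["joint_positions"],s["force"],s["moment"])
T=np.array([.61287,-.14513,.20008]);M=np.array([.62412,-.15142,.17778])
print(proj(c,[T,M,T-.022*U]))
cv2.imwrite("pics/v4.png",im)
E
```

```text
20.55 [ 0.57293206 -0.06422749  0.28365751] [-0.15194972 -0.43527048  1.90715296 -0.00857741  1.14717884  1.5853037 ] [ -4.79013069 -10.78823426   3.11817902] [-1.69643709  0.73845035 -1.10946043]
[[411.74053376 189.89382044]
 [408.63157797 181.55630899]
 [404.6090194  181.9452671 ]]
```

View pics/v4.png

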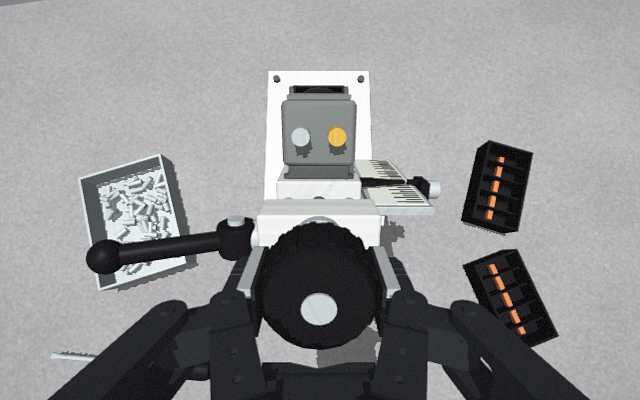

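The pointer tip is now near (405,182), just short of the mark. The pads held the knob without slipping. I'll release, back off and look square at the scale.

Request:
play_rows(series=[[85, 0, 0, 0, 0, 0, 0], [85, 0, 0, 0, 0, 0, 0], [85, 0, 0, 0, 0, 0, 0], [85, 0, 0, -1, 0, 0, 0], [85, 0, 0, -1, 0, 0, 0], [85, 0, 0, -1, 0, 0, 0], [85, 0, 0, -1, 0, 0, 0], [0, 0, 0, -0.9, 0, 0, 0], [0, 0, 0, 0, 0, -1, 0], [0, 0, 0, 0, 0, -1, 0], [0, 0, 0, 0, 0, -1, 0], [0, 0, 0, 0, 0, -1, 0]])

```text
time: 22.1
eef_pos: [0.5132, -0.0531, 0.3884]
tool_rot: [0.004, 0.996, -0.081, 0.049]
force: [0.3, -0.1, -1.1]
width: 0.002
finger_force: 0.0
```

Request:
play_rows(series=[[0, 0, 0, 0, 0, -1, 0], [0, 0, 0, 0, 0, -1, 0], [0, 0, 0, 0, 0, -1, 0], [0, 0, 0, 0, 0, -0.5, 0], [0, 1, 0.9, 0, 0, 0, 0], [0, 1, 0.9, 0, 0, 0, 0], [0, 1, 0.9, 0, 0, 0, 0], [0, 1, 0.9, 0, 0, 0, 0], [0, 1, 0, 0, 0, 0, 0], [0, 1, 0, 0, 0, 0, 0], [0, 1, 0, 0, 0, 0, 0], [0, 0, 0, 0, 0, 0, 0]])

```text
time: 23.6
eef_pos: [0.6663, -0.1693, 0.3404]
tool_rot: [-0.011, 0.988, -0.08, -0.133]
force: [0.1, 0.2, -0.6]
width: -0.001
finger_force: 0.0
```

```bash
python3 - <<'E'
from h import *
import pickle
s=read_state();c=camera_info("wrist");im=read_camera("wrist")[:,:,::-1];pickle.dump((s,c),open("v5.pkl","wb"))
print(s["time"],s["eef_pos"],s["joint_positions"],s["force"])
T=np.array([.61287,-.14513,.20008]);M=np.array([.62412,-.15142,.17778])
q=proj(c,[T-.022*U,M]);print(q)
x,y=int(q[1][0]-40),int(q[1][1]-40);print(x,y)
cv2.imwrite("pics/v5.png",im);cv2.imwrite("pics/c5.png",cv2.resize(im[y:y+80,x-10:x+70],None,fx=7,fy=7,interpolation=2))
E
```

```text
23.6 [ 0.66625542 -0.16927766  0.34040377] [-0.27361393  0.30756614  1.06220601 -0.0326624   2.03723857  1.44814311] [ 0.05297088  0.17334769 -0.56487284]
[[302.64260095 174.88901234]
 [307.16224889 172.24582566]]
267 132
```

View pics/c5.png

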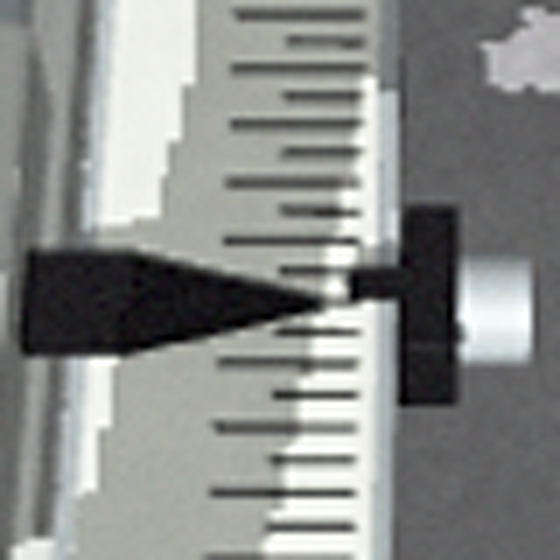

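The pointer tip is at about row 303 in the crop and the mark line at row 283, roughly 3.3 mm apart. I'll measure it more finely.

```bash
cat >> h.py <<'E'
M0=np.array([.62412,-.15142,.17778])
def gap(im,c,x0,y0,dx=0):
    "im BGR; crop origin x0,y0 of an 80x80 area; prints row centroids of dark per column"
    g=cv2.cvtColor(im,cv2.COLOR_BGR2GRAY)[y0:y0+80,x0:x0+80].astype(float)
    return g
E
python3 - <<'E'
from h import *
import pickle
s,c=pickle.load(open("v5.pkl","rb"));im=cv2.imread("pics/v5.png")
g=cv2.cvtColor(im,cv2.COLOR_BGR2GRAY)
print(g[166:182,292:316])
E
```

```text
[[ 66  65  65  64  64  66  67  64  68  62  61  73  86  92  70  72 162 250
  238 169 152 168  62  27]
 [161 162 163 162 161 161 160 165 160 162 159 194 243 238 240 219 158 188
  169 125 130 131  46  31]
 [168 170 170 169 175 173 171 176 175 175 173 208 249 247 248 235 166 173
  157 121 126 124  25  23]
 [170 167 167 171 176 177 178 179 177 182 174 215 254 251 247 198 143 143
  132 107 111 109  13  16]
 [176 172 173 175 149  61  72  70  68  65  65  89 133 132 120  80  62  60
   60  47  45  46  33  27]
 [124 143 153 177 161 121 121 121 119 122 118 143 189 175 113  20  22  26
   22  27  25  29  28  37]
 [ 49  60  67  93 113 141 152 178 176 174 167 200 249 233 121  12  23  34
   29  26  34  32  35  30]
 [ 15  18  21  24  36  59  71  94 113 147 157 214 254 245 170  18  22  20
   29  22  20  22  25  26]
 [ 20  22  15  15  18   8  23  22  39  61  75 129 174 165 129  11  42  73
   62  40  47  48  17  33]
 [ 20  25  24  17  17  18  15  12  10   6  46 105 139 134 129 124 178 243
  215 173 174 126  14  27]
 [ 19  18  19  18   6  16   5   7  46  80  94 174 242 238 239 239 241 244
  227 185 181 136  12  28]
 [  8  13  13   5  47  86 117 170 166 198 248 244 248 243 242 242 240 238
  222 183 175 136  17  25]
 [ 43  81 116 169 163 130 137 145 142 173 224 219 213 230 248 244 243 239
  221 182 173 116  13  30]
 [165 162 166 158  91  46  49  46  42  58  71  78  68  81  97 105 175 239
  220 180 169 112  17  25]
 [172 171 171 172 162 159 164 162 155 189 239 237 236 235 233 230 232 238
  220 183 171 115  12  28]
 [170 169 170 174 174 174 175 173 167 206 248 244 243 242 241 240 241 237
  221 180 171 113  22  38]]
```

```bash
cat >> h.py <<'E'
def look(t,dist):
    t=np.radians(t);X=RS.apply([1,0,0]);z=-np.sin(t)*X-np.cos(t)*np.array([0,0,1]);Rt=tool(z,np.cross(z,X))
    return M0+dist*FN-Rt.apply([.0828,0,-.1425]),Rt
E
python3 - <<'E'
from h import *
s=read_state()
T,Rt=look(33,.26);print(T,plan(s,T,Rt)); print([(np.round((T-Rt.apply([0,0,b])-V)@e*1e3)) for b in (0,.073,.2) for e in (FN,SY,U)])
E
```

```text
[ 0.70117271 -0.16425034  0.23336556] (array([ 2.46138656, -0.42349102,  3.8066855 ]), array([ 0.01091745, -2.95728693,  0.02845547]))
[np.float64(100.0), np.float64(-129.0), np.float64(-75.0), np.float64(165.0), np.float64(-129.0), np.float64(-42.0), np.float64(279.0), np.float64(-129.0), np.float64(16.0)]
```

Request:
play_rows(series=[[0, 0, 0, 0, 0, -1, 0], [0, 0, 0, 0, 0, -1, 0], [0, 0, 0, 0, 0, -0.95, 0], [0, 0, 0, 0, 0, 0, 0]])

```text
time: 24.15
eef_pos: [0.6656, -0.1692, 0.3408]
tool_rot: [-0.023, 0.956, -0.077, -0.283]
force: [-0.7, -0.3, -0.5]
width: -0.001
finger_force: 0.0
```

```bash
python3 - <<'E'
from h import *
s=read_state();print(s["eef_pos"],s["joint_positions"])
T,Rt=look(33,.26);print(plan(s,T,Rt))
E
```

```text
[ 0.66559398 -0.16924903  0.34084631] [-0.26302541  0.4975292   0.87510213 -0.07638035  2.34068985  1.43252424]
(array([ 3.49121838, -0.42581525,  2.85985833]), array([ 0.01459678, -0.00427716,  0.02610161]))
```

Request:
play_rows(series=[[0, 0.9, -0.1, 0.7, 0, 0, 0], [0, 0.9, -0.1, 0.7, 0, 0, 0], [0, 0.9, -0.1, 0.7, 0, 0, 0], [0, 0.8, -0.1, 0.7, 0, 0, 0], [0, 0, 0, 0, 0, 0, 0]])

```text
time: 24.78
eef_pos: [0.7019, -0.1648, 0.2326]
tool_rot: [-0.023, 0.955, -0.077, -0.284]
force: [-0.2, 1.3, 0.2]
width: 0.002
finger_force: 0.0
```

```bash
python3 - <<'E'
from h import *
import pickle
s=read_state();c=camera_info("wrist");im=read_camera("wrist")[:,:,::-1];pickle.dump((s,c),open("v6.pkl","wb"))
print(s["time"],s["eef_pos"])
cv2.imwrite("pics/v6.png",im)
o=ray(c,(0,0))[0];print("cam rel mark fn,sy,u",[(o-M0)@e for e in (FN,SY,U)])
q=proj(c,[M0,M0+.005*U,M0-.01*SY]);print(q)
x,y=np.int32(q[0]);np.set_printoptions(linewidth=150)
print(x-20,y-8);print(cv2.cvtColor(im,cv2.COLOR_BGR2GRAY)[y-8:y+14,x-20:x+12])
E
```

```text
24.775 [ 0.70189505 -0.16482877  0.23258185]
cam rel mark fn,sy,u [np.float64(0.25923330688986185), np.float64(8.736329948584587e-06), np.float64(-0.000255506874023273)]
[[317.18627872 242.41537513]
 [317.16980395 248.8323178 ]
 [329.84668541 242.4429067 ]]
297 234
[[208 209 209 208 213 212 216 216 214 216 217 212 215 212 213 211 216 213 214 211 211 214 211 203 177 150 159 136  12  20  36  40]
 [210 209 210 210 210 214 216 217 219 217 218 217 221 217 217 221 221 213 220 216 215 212 212 205 175 152 160 138  17  27  25  37]
 [211 210 209 208 212 212 205 181 184 183 185 182 185 182 183 184 183 182 182 181 178 190 216 205 175 155 160 137  23  23  29  36]
 [211 213 212 211 210 214 183  55  60  63  63  64  67  62  65  64  66  70  67  67  63 133 218 210 174 156 157 141  21  19  33  33]
 [211 213 214 211 212 214 213 200 206 204 204 206 206 202 209 204 191 151 155 153 154 174 217 210 177 155 160 139  17  23  29  36]
 [215 214 216 215 217 217 214 216 219 219 218 221 218 219 219 219 218 211 212 216 217 218 224 215 185 159 168 141  21  21  31  41]
 [213 209 215 214 213 214 212 213 212 214 216 21
[... 1348 characters left out ...]
 31  32  26  46  90 119 115 115 113 117 116]
 [ 73 108 178 209 211 216 194 129 111 115 113 114 118 113 118 114 114 105  61  17  33  28  30  25  49  89 116 112 113 115 113 115]
 [214 213 218 222 222 226 207 128 114 111 115 113 115 113 112 114 118 107  62  23  37  30  23  24  48  87 117 111 117 114 115 115]
 [186 188 186 186 182 187 174 135 112 113 112 111 113 115 114 116 116 106  58  26  27  28  30  29  44  87 117 113 118 116 113 114]
 [ 77  76  77  73  78  77  83 105 115 115 117 112 116 115 115 112 117 102  59  25  36  25  24  30  46  89 119 116 114 114 116 114]
 [ 29  25  20  29  27  18  69 120 113 116 114 115 116 115 114 115 117 104  42  29  22  28  33  30  41  89 114 118 111 115 114 113]]
```

```bash
python3 - <<'E'
from h import *
s=read_state();print(s["joint_positions"])
T,Rt=look(45,.26);print(T,plan(s,T,Rt)); print([(np.round((T-Rt.apply([0,0,b])-V)@e*1e3)) for b in (0,.073,.2) for e in (FN,SY,U)])
E
```

```text
[-0.24757435  0.58528694  0.92380781 -0.05777052  2.20574394  1.46448227]
[ 0.68908102 -0.16223691  0.26556573] (array([-1.1102337 , -0.02669138, -0.74712775]), array([ 0.01779908, -2.00234175,  0.02417809]))
[np.float64(106.0), np.float64(-129.0), np.float64(-41.0), np.float64(176.0), np.float64(-129.0), np.float64(-22.0), np.float64(299.0), np.float64(-129.0), np.float64(11.0)]
```

Request:
play_rows(series=[[0, -0.55, 0, -0.35, 0, 0, 0], [0, -0.55, 0, -0.4, 0, 0, 0], [0, 0, 0, 0, 0, -1, 0], [0, 0, 0, 0, 0, -1, 0], [0, 0, 0, 0, 0, 0, 0]])

```text
time: 25.45
eef_pos: [0.6894, -0.1631, 0.2663]
tool_rot: [-0.031, 0.921, -0.075, -0.381]
force: [0.4, -0.0, 0.5]
width: 0.001
finger_force: 0.0
```

```bash
cat > lk.py <<'E'
from h import *
import pickle,sys
n=sys.argv[1]
s=read_state();c=camera_info("wrist");im=read_camera("wrist")[:,:,::-1];pickle.dump((s,c),open(n+".pkl","wb"))
print(s["time"],s["eef_pos"],s["joint_positions"])
cv2.imwrite(f"pics/{n}.png",im)
o=ray(c,(0,0))[0];print("cam rel mark fn,sy,u",[(o-M0)@e for e in (FN,SY,U)])
q=proj(c,[M0,M0+.005*U,M0-.01*SY]);print(q)
x,y=np.int32(q[0]);np.set_printoptions(linewidth=180)
print(x-28,y-8);print(cv2.cvtColor(im,cv2.COLOR_BGR2GRAY)[y-8:y+15,x-28:x+7])
E
python3 lk.py v7
```

```text
25.45 [ 0.68942734 -0.16313385  0.26627963] [-0.2445838   0.6745269   0.80598384 -0.09025125  2.44102212  1.44308984]
cam rel mark fn,sy,u [np.float64(0.25993865489694784), np.float64(-0.0003491346602255835), np.float64(0.001831558897465571)]
[[316.79329319 172.63518958]
 [316.78432497 178.90291315]
 [329.31355032 172.65668797]]
288 164
[[196 197 197 195 194 195 195 194 194 194 195 197 195 198 193 196 198 199 199 201 198 199 201 199 202 197 197 199 198 197 197 195 183 140 140]
 [197 197 195 197 195 192 195 195 193 193 192 190 194 194 198 198 198 201 199 199 201 196 199 201 201 201 200 200 194 199 194 196 184 137 138]
 [194 198 194 195 200 196 199 197 191 192 196 193 194 196 198 200 203 206 206 205 205 202 207 206 204 201 205 205 202 202 196 199 183 134 141]
 [196 194 198 195 197 195 196 196 196 194 195 195 195 196 188 143 102 100 105 101 107 104 106 101 105 102 103 102 100 109 154 195 183 138 141]
 [197 196 194 199 197 196 195 197 196 197 196 196 196 196 195 173  97 103 101 104 103 102  99 100 100 106 100 104 103 118 166 197 183 142 143]
 [204 202 200 199 199 202 198 193 196 196 196 
[... 1828 characters left out ...]
27  21  58 106 104 140 190 192 198 199 199 200 200 200 204 200 203 199 198 199 198 196 196 194 196 196 193 193 194 181 136 137]
 [ 35  65  76 136 194 187 196 194 195 201 199 197 197 200 198 201 201 198 197 197 199 195 196 198 194 194 196 192 194 195 193 196 180 137 138]
 [115 157 191 193 204 202 202 202 202 200 198 201 199 198 202 204 203 199 201 202 198 201 198 198 196 199 199 196 202 196 196 196 180 137 141]
 [190 196 200 202 200 189 166 165 168 168 168 163 166 167 167 169 169 171 169 168 167 168 161 164 165 166 161 165 164 162 172 199 184 134 145]
 [197 197 197 197 186 136  51  60  60  57  59  59  57  58  56  62  62  57  58  58  60  61  55  58  55  58  57  55  53  79 145 198 181 135 136]]
```

The perpendicular view gives the mark line's centre at row 172.1 and the pointer tip at row 177.05, at 1.25 px/mm. About 3.95 mm remains, which is about 35.5° clockwise.

```bash
python3 - <<'E'
from h import *
s=read_state()
T,Rt=look(45,.26);Q=np.array([.64,-.15,.40]);d,_=plan(s,Q,Rt);print(d)
r=rot(s);print((r.inv()*RG).as_rotvec()/np.radians(6)); print(RG.inv().apply(G+.09*U-Q)/.025)
E
```

```text
[-5.18718839 -0.19905107 -2.34623132]
[4.13388123e-03 1.24559151e+01 2.98941755e-02]
[-5.11678721 -2.9730905  -1.98440601]
```

Request:
play_rows(series=[[0, -0.87, -0.03, -0.39, 0, 0, 0], [0, -0.87, -0.03, -0.39, 0, 0, 0], [0, -0.87, -0.03, -0.39, 0, 0, 0], [0, -0.87, -0.03, -0.39, 0, 0, 0], [0, -0.87, -0.03, -0.39, 0, 0, 0], [0, -0.84, -0.03, -0.39, 0, 0, 0], [0, 0, 0, 0, 0, 1, 0], [0, 0, 0, 0, 0, 1, 0], [0, 0, 0, 0, 0, 1, 0], [0, 0, 0, 0, 0, 1, 0], [0, 0, 0, 0, 0, 1, 0], [0, 0, 0, 0, 0, 1, 0]])

```text
time: 27.0
eef_pos: [0.6397, -0.1504, 0.4005]
tool_rot: [-0.006, 0.994, -0.081, -0.075]
force: [1.0, -1.0, -0.1]
width: -0.002
finger_force: 0.0
```

Request:
play_rows(series=[[0, 0, 0, 0, 0, 1, 0], [0, 0, 0, 0, 0, 1, 0], [0, 0, 0, 0, 0, 1, 0], [0, 0, 0, 0, 0, 1, 0], [0, 0, 0, 0, 0, 1, 0], [0, 0, 0, 0, 0, 1, 0], [85, -0.85, -0.5, -0.33, 0, 0.45, 0], [85, -0.85, -0.5, -0.33, 0, 0, 0], [85, -0.85, -0.5, -0.33, 0, 0, 0], [85, -0.85, -0.5, -0.33, 0, 0, 0], [85, -0.85, -0.5, -0.33, 0, 0, 0], [85, -0.85, -0.5, -0.33, 0, 0, 0]])

```text
time: 28.5
eef_pos: [0.5173, -0.0541, 0.3807]
tool_rot: [0.021, 0.963, -0.078, 0.257]
force: [0.8, -0.3, 0.4]
width: 0.994
finger_force: 0.0
```

```bash
python3 - <<'E'
from h import *
s=read_state();print(s["time"],s["eef_pos"],s["joint_positions"],plan(s,G-.023*U,RG))
E
```

```text
28.5 [ 0.51731859 -0.05410772  0.38073093] [-0.14976807 -0.55318143  1.82760943 -0.00642086  1.34656173  1.58269827] (array([0.01988915, 0.01059294, 4.6033596 ]), array([-0.01261217,  0.02823642,  0.02614322]))
```

Request:
play_rows(series=[[85, 0.02, 0.01, 0.92, 0, 0, 0], [85, 0, 0, 0.92, 0, 0, 0], [85, 0, 0, 0.92, 0, 0, 0], [85, 0, 0, 0.92, 0, 0, 0], [85, 0, 0, 0.92, 0, 0, 0], [40, 0, 0, 0, 0, 0, 0], [40, 0, 0, 0, 0, 0, 0], [40, 0, 0, 0, 0, 0, 0], [40, 0, 0, 0, 0, 0, 0]])

```text
time: 29.62
eef_pos: [0.5748, -0.0646, 0.2826]
tool_rot: [0.021, 0.963, -0.078, 0.257]
force: [-7.3, -4.4, 3.3]
width: 0.558
finger_force: 61.1
```

Request:
play_rows(series=[[40, 0, 0, 0, 0, 0, 1], [40, 0, 0, 0, 0, 0, 1], [40, 0, 0, 0, 0, 0, 1], [40, 0, 0, 0, 0, 0, 1], [40, 0, 0, 0, 0, 0, 1], [40, 0, 0, 0, 0, 0, 0.9], [40, 0, 0, 0, 0, 0, 0], [85, 0, 0, 0, 0, 0, 0], [85, 0, 0, 0, 0, 0, 0], [85, 0, 0, 0, 0, 0, 0]])

```text
time: 30.88
eef_pos: [0.5753, -0.064, 0.2812]
tool_rot: [-0.058, 0.894, -0.367, 0.251]
force: [-0.4, 0.1, -0.8]
width: 0.995
finger_force: 0.0
```

Request:
play_rows(series=[[85, 0, 0, -1, 0, 0, 0], [85, 0, 0, -1, 0, 0, 0], [85, 0, 0, -1, 0, 0, 0], [85, 0, 0, -1, 0, 0, 0], [0, 0, 0, -0.5, 0, 0, -1], [0, 0, 0, 0, 0, 0, -1], [0, 0, 0, 0, 0, 0, -1], [0, 0, 0, 0, 0, 0, -1], [0, 0, 0, 0, 0, 0, -1], [0, 0, 0, 0, 0, 0, -0.9]])

```text
time: 32.12
eef_pos: [0.52, -0.055, 0.3784]
tool_rot: [0.021, 0.963, -0.076, 0.256]
force: [0.9, 0.7, 0.2]
width: 0.002
finger_force: 0.0
```

Request:
play_rows(series=[[0, 0.85, 0.5, 0.33, 0, 0, 0], [0, 0.85, 0.5, 0.33, 0, 0, 0], [0, 0.85, 0.5, 0.33, 0, 0, 0], [0, 0.85, 0.5, 0.33, 0, 0, 0], [0, 0.85, 0.5, 0.33, 0, 0, 0], [0, 0.85, 0.5, 0.33, 0, -0.45, 0], [0, 0, 0, 0, 0, -1, 0], [0, 0, 0, 0, 0, -1, 0], [0, 0, 0, 0, 0, -1, 0], [0, 0, 0, 0, 0, -1, 0], [0, 0, 0, 0, 0, -1, 0], [0, 0, 0, 0, 0, -1, 0]])

```text
time: 33.62
eef_pos: [0.6415, -0.1508, 0.399]
tool_rot: [-0.006, 0.994, -0.081, -0.079]
force: [-0.7, -1.1, 0.9]
width: -0.002
finger_force: 0.0
```

Request:
play_rows(series=[[0, 0, 0, 0, 0, -1, 0], [0, 0, 0, 0, 0, -1, 0], [0, 0, 0, 0, 0, -1, 0], [0, 0, 0, 0, 0, -1, 0], [0, 0, 0, 0, 0, -1, 0], [0, 0, 0, 0, 0, -1, 0], [0, 0, 0, 0, 0, 0, 0]])

```text
time: 34.5
eef_pos: [0.6424, -0.151, 0.3961]
tool_rot: [-0.031, 0.921, -0.075, -0.382]
force: [-0.2, 1.3, -0.8]
width: -0.004
finger_force: 0.0
```

```bash
python3 - <<'E'
from h import *
s=read_state();T,Rt=look(45,.26);print(s["time"],s["eef_pos"],plan(s,T,Rt))
E
```

```text
34.5 [ 0.64240709 -0.15103352  0.39614052] (array([5.04969085, 0.14344201, 2.3336763 ]), array([0.01971107, 0.0105314 , 0.02433799]))
```

Request:
play_rows(series=[[0, 0.85, 0.03, 0.39, 0, 0, 0], [0, 0.85, 0.03, 0.39, 0, 0, 0], [0, 0.85, 0.03, 0.39, 0, 0, 0], [0, 0.85, 0.03, 0.39, 0, 0, 0], [0, 0.85, 0.03, 0.39, 0, 0, 0], [0, 0.8, 0, 0.39, 0, 0, 0], [0, 0, 0, 0, 0, 0, 0]])

```text
time: 35.38
eef_pos: [0.6886, -0.1624, 0.2657]
tool_rot: [-0.031, 0.921, -0.075, -0.382]
force: [0.4, 0.2, -0.6]
width: -0.0
finger_force: 0.0
```

```bash
python3 lk.py v8
```

```text
35.375 [ 0.68855577 -0.16239352  0.26570866] [-0.2439869   0.67344816  0.80937189 -0.08984612  2.44150721  1.44378627]
cam rel mark fn,sy,u [np.float64(0.25866761713007813), np.float64(0.00023966973490430893), np.float64(0.0013380325196720444)]
[[317.53652346 172.3363221 ]
 [317.52515054 178.63535612]
 [330.11905007 172.36091389]]
289 164
[[202 200 199 196 196 195 193 191 194 195 193 192 193 194 194 197 200 195 199 197 199 199 200 196 196 196 197 200 197 194 194 195 172 139 142]
 [127 170 165 180 205 201 197 197 192 195 194 192 197 193 198 198 199 201 204 199 203 203 202 204 203 198 202 201 195 196 196 193 173 138 141]
 [ 48  74  81  98 105 145 211 201 199 197 197 194 198 196 191 166 165 168 165 171 168 170 166 168 168 169 168 184 204 202 194 192 168 138 142]
 [ 28  32  28  40  33  60  88 107 146 168 180 204 199 201 176  74  58  57  60  58  58  61  59  59  59  59  59  71  76 113 174 193 170 134 140]
 [ 36  33  33  35  30  32  23  39  60  71  95 138 147 184 203 192 191 189 187 189 187 190 186 188 174 135 135 142 143 157 193 194 175 139 147]
 [ 32  32  36  31  34  28  35  32  30  27  3
[... 1830 characters left out ...]
92 199 196 194 192 195 197 193 194 195 195 196 196 198 197 199 198 196 196 199 196 197 194 195 194 195 194 190 192 168 138 144]
 [195 194 192 198 198 198 198 200 198 194 191 194 200 197 196 197 197 199 198 198 195 194 194 194 196 192 193 194 194 194 190 191 169 134 140]
 [192 197 194 198 198 200 200 202 204 199 202 199 202 200 203 203 202 202 201 200 201 201 198 199 196 200 201 195 198 197 198 190 169 137 141]
 [194 193 191 196 186 153 130 130 132 130 130 130 132 133 134 133 129 131 133 133 130 131 133 130 130 131 128 130 127 153 197 195 170 140 144]
 [193 198 197 195 175 100  65  65  72  62  69  72  67  68  73  66  69  71  66  68  69  69  67  67  65  70  67  68  69 107 172 194 172 133 139]]
```

The mark centre is at row 171.95 and the tip at about 171.8, so they agree to about 0.1 mm. The next step is the clamp lever.

Request:
play_rows(series=[[0, -0.87, -0.03, -0.39, 0, 0, 0], [0, -0.87, -0.03, -0.39, 0, 0, 0], [0, -0.87, -0.03, -0.39, 0, 0, 0], [0, -0.87, -0.03, -0.39, 0, 0, 0], [0, -0.87, -0.03, -0.39, 0, 0, 0], [0, -0.84, -0.03, -0.39, 0, 0, 0], [0, 0, 0, 0, 0, 1, 0], [0, 0, 0, 0, 0, 1, 0], [0, 0, 0, 0, 0, 1, 0], [0, 0, 0, 0, 0, 1, 0], [0, 0, 0, 0, 0, 1, 0], [0, 0, 0, 0, 0, 1, 0]])

```text
time: 36.92
eef_pos: [0.6388, -0.1497, 0.4021]
tool_rot: [-0.006, 0.994, -0.081, -0.075]
force: [0.4, -0.1, -0.4]
width: -0.002
finger_force: 0.0
```

Request:
play_rows(series=[[0, 0, 0, 0, 0, 1, 0], [0, 0, 0, 0, 0, 1, 0], [0, 0, 0, 0, 0, 1, 0], [0, 0, 0, 0, 0, 1, 0], [0, 0, 0, 0, 0, 1, 0], [0, 0, 0, 0, 0, 1, 0], [0, 0, -1, 0, 0, 0.5, 0], [0, 0, -1, 0, 0, 0, 0], [0, 0, -1, 0, 0, 0, 0], [0, 0, -1, 0, 0, 0, 0], [0, 0, -1, 0, 0, 0, 0], [0, 0, 0, 0, 0, 0, 0]])

```text
time: 38.42
eef_pos: [0.659, -0.0251, 0.4017]
tool_rot: [0.021, 0.963, -0.077, 0.259]
force: [0.4, 0.4, -0.3]
width: -0.003
finger_force: 0.0
```

```bash
cat >> h.py <<'E'
def lev(a,r=.060,h=.006):
    a=np.radians(a);e=np.cos(a)*SY+np.sin(a)*U;n=-np.sin(a)*SY+np.cos(a)*U
    return V-.0047*FN+r*e+h*n
E
python3 - <<'E'
from h import *
s=read_state();print(s["time"],s["eef_pos"],plan(s,lev(21)+.035*U,RG))
for a in (21,10,0,-10,-20,-27,-34): print(a,RG.inv().apply(lev(a)-lev(21))/.025)
E
```

```text
38.425 [ 0.65904676 -0.02509918  0.4016973 ] (array([-5.3328301 , -2.13379393,  1.61931373]), array([-0.02257703, -0.01879002,  0.04164712]))
21 [0. 0. 0.]
10 [ 1.90077557e-15 -1.67278329e-01  4.31032893e-01]
0 [ 1.10859452e-15 -2.45415284e-01  8.44142379e-01]
-10 [ 4.90726914e-16 -2.50629454e-01  1.26454414e+00]
-20 [-2.20019665e-16 -1.82762409e-01  1.67946449e+00]
-27 [-2.71731798e-15 -9.27886623e-02  1.95987801e+00]
-34 [-1.80723606e-15  3.06882447e-02  2.22723632e+00]
```

Request:
play_rows(series=[[0, 0, -1, 0, 0, 0, 0], [0, -0.3, -1, 0, 0, 0, 0], [0, -1, -0.13, 0.3, 0, 0, 0], [0, -1, 0, 0.3, 0, 0, 0], [0, -1, 0, 0.3, 0, 0, 0], [0, -1, 0, 0.3, 0, 0, 0], [0, -1, 0, 0.4, 0, 0, 0], [0, 0, 0, 0, 0, 0, 0]])

```text
time: 39.42
eef_pos: [0.5736, 0.0409, 0.2994]
tool_rot: [0.021, 0.963, -0.078, 0.258]
force: [-0.4, -0.1, 0.4]
width: -0.001
finger_force: 0.0
```

```bash
python3 - <<'E'
from h import *
s=read_state();print(s["time"],s["eef_pos"],plan(s,lev(21),RG))
cv2.imwrite("pics/l1.png",read_camera("wrist")[:,:,::-1])
E
```

```text
39.425 [0.57359065 0.04085378 0.29936784] (array([ 0.00198798, -0.07222615,  1.38263324]), array([-0.0089158 , -0.00857534,  0.02589949]))
```

View pics/l1.png

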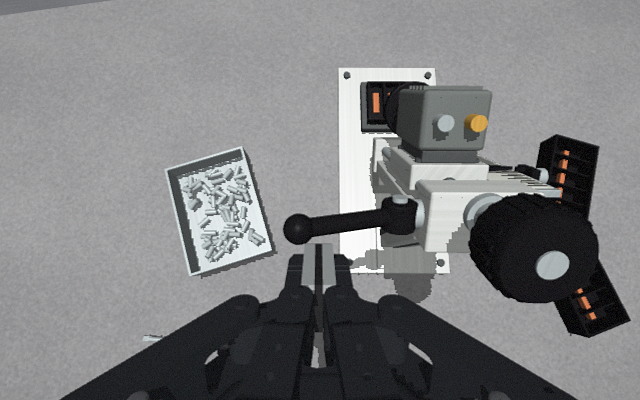

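The view shows the closed fingertips above the lever bar at about (318,247), with the ball at (298,228). I'll push along the arc.

Request:
play_rows(series=[[0, 0, -0.07, 0.6, 0, 0, 0], [0, 0, 0, 0.6, 0, 0, 0], [0, 0, -0.1, 0.3, 0, 0, 0], [0, 0, -0.07, 0.3, 0, 0, 0], [0, 0, -0.07, 0.3, 0, 0, 0], [0, 0, 0, 0.3, 0, 0, 0], [0, 0, 0, 0.2, 0, 0, 0], [0, 0, 0.03, 0.2, 0, 0, 0]])

```text
time: 40.48
eef_pos: [0.6105, 0.0428, 0.2394]
tool_rot: [0.021, 0.962, -0.078, 0.259]
force: [-0.3, 1.1, 3.2]
width: -0.004
finger_force: 1.5
```

```bash
python3 - <<'E'
from h import *
s=read_state();print(s["time"],s["eef_pos"],s["force"]@U,s["force"]@SY,s["force"]@FN);
for a in (-10,-20,-27,-34):print(a,plan(s,lev(a),RG)[0])
E
```

```text
40.475 [0.61048262 0.04277629 0.23944387] 3.057562679472417 1.0154393487587483 1.1925122730541766
-10 [-0.04781491 -0.00632951 -0.15031893]
-20 [-0.0489236   0.06234159  0.26446762]
-27 [-0.04978662  0.15285851  0.54470495]
-34 [-0.05070666  0.27685311  0.81182198]
```

Request:
play_rows(series=[[0, 0, 0.03, 0.15, 0, 0, 0], [0, 0, 0.04, 0.15, 0, 0, 0], [0, 0, 0.05, 0.15, 0, 0, 0], [0, 0, 0.06, 0.13, 0, 0, 0]])

```text
time: 40.98
eef_pos: [0.6169, 0.037, 0.2269]
tool_rot: [0.021, 0.962, -0.078, 0.259]
force: [-2.5, 3.0, 4.5]
width: 0.001
finger_force: 2.7
```

Request:
play_rows(series=[[0, 0, 0.05, 0.1, 0, 0, 0], [0, 0, 0.03, 0.08, 0, 0, 0]])

```text
time: 41.22
eef_pos: [0.6187, 0.0346, 0.2231]
tool_rot: [0.021, 0.962, -0.078, 0.259]
force: [-3.2, 1.6, 4.5]
width: 0.0
finger_force: 2.9
```

```bash
python3 - <<'E'
from h import *
s=read_state();print(s["time"],s["eef_pos"],s["force"]@U,s["force"]@SY,s["force"]@FN);
for a in (-27,-34):print(a,plan(s,lev(a),RG)[0])
E
```

```text
41.225 [0.61872462 0.03458248 0.22313164] 5.625283713922472 1.0528650218236442 -0.7494395448895816
-27 [-0.04941611 -0.11765986 -0.20941621]
-34 [-0.05032121  0.00620735  0.05775997]
```

Request:
play_rows(series=[[0, 0, 0.02, 0.1, 0, 0, 0], [0, 0, 0.02, 0.1, 0, 0, 0], [0, 0, 0, 0, 0, 0, 0]])

```text
time: 41.6
eef_pos: [0.6216, 0.034, 0.2212]
tool_rot: [0.02, 0.962, -0.078, 0.261]
force: [-10.0, 10.0, 18.4]
width: -0.004
finger_force: 10.9
```

Request:
play_rows(series=[[0, 0, 0.02, 0.1, 0, 0, 0], [0, 0, 0.02, 0.1, 0, 0, 0], [0, 0, 0, 0, 0, 0, 0]])

```text
time: 41.98
eef_pos: [0.6234, 0.0331, 0.2199]
tool_rot: [0.02, 0.962, -0.078, 0.261]
force: [-45.1, 15.2, 44.2]
width: -0.0
finger_force: 27.2
```

The force is climbing sharply, so the lever is at its stop. I'll back off and check.

Request:
play_rows(series=[[0, 0, -0.04, -0.3, 0, 0, 0], [0, 0, 0, -0.8, 0, 0, 0], [0, 0, 0, -1, 0, 0, 0], [0, 0, 0, -1, 0, 0, 0], [0, 0, 0, -1, 0, 0, 0], [0, 0, 0, -1, 0, 0, 0], [0, 1, -0.3, 0, 0, 0, 0], [0, 1, -0.3, 0, 0, 0, 0], [0, 1, 0, 0, 0, 0, 0], [0, 1, 0, 0, 0, 0, 0], [0, 1, 0, 0, 0, 0, 0], [0, 0.4, 0, -0.5, 0, 0, 0]])

```text
time: 43.48
eef_pos: [0.6721, 0.0396, 0.403]
tool_rot: [0.021, 0.963, -0.078, 0.258]
force: [0.3, 0.5, -0.4]
width: 0.001
finger_force: 0.0
```

Request:
play_rows(series=[[0, 0, 1, 0, 0, 0, 0], [0, 0, 1, 0, 0, 0, 0], [0, 0, 1, 0, 0, 0, 0], [0, 0, 1, 0, 0, 0, 0], [0, 0, 1, 0, 0, 0, 0], [0, 0, 1, 0, 0, 0, 0], [0, 0, 1, 0, 0, -1, 0], [0, 0, 0.3, 0, 0, -1, 0], [0, 0, 0, 0, 0, -1, 0], [0, 0, 0, 0, 0, -1, 0], [0, 0, 0, 0, 0, -1, 0], [0, 0, 0, 0, 0, -1, 0]])

```text
time: 44.98
eef_pos: [0.6415, -0.1397, 0.4047]
tool_rot: [-0.004, 0.995, -0.081, -0.053]
force: [-0.5, 0.6, 0.0]
width: 0.0
finger_force: 0.0
```

Request:
play_rows(series=[[0, 0, 0, 0, 0, -1, 0], [0, 0, 0, 0, 0, -1, 0], [0, 0, 0, 0, 0, -1, 0], [0, 0, 0, 0, 0, -1, 0], [0, 0, 0, 0, 0, -1, 0], [0, 0, 0, 0, 0, -1, 0], [0, 0, 0, 0, 0, -0.5, 0]])

```text
time: 45.85
eef_pos: [0.6422, -0.1398, 0.4033]
tool_rot: [-0.031, 0.92, -0.075, -0.382]
force: [-0.4, -0.6, 0.6]
width: 0.001
finger_force: 0.0
```

```bash
python3 - <<'E'
from h import *
s=read_state();T,Rt=look(45,.26);print(s["time"],s["eef_pos"],s["force"],plan(s,T,Rt))
E
```

```text
45.85 [ 0.64220742 -0.13976728  0.40334294] [-0.40798907 -0.64358959  0.57196896] (array([5.31312733, 0.58316419, 2.47506074]), array([0.02101776, 0.01973866, 0.01799445]))
```

Request:
play_rows(series=[[0, 0.88, 0.1, 0.41, 0, 0, 0], [0, 0.88, 0.1, 0.41, 0, 0, 0], [0, 0.88, 0.1, 0.41, 0, 0, 0], [0, 0.88, 0.1, 0.41, 0, 0, 0], [0, 0.88, 0.1, 0.41, 0, 0, 0], [0, 0.9, 0.08, 0.41, 0, 0, 0], [0, 0, 0, 0, 0, 0, 0]])

```text
time: 46.72
eef_pos: [0.6901, -0.1626, 0.2634]
tool_rot: [-0.031, 0.921, -0.075, -0.382]
force: [0.1, 0.0, 0.1]
width: 0.002
finger_force: 0.0
```

```bash
python3 lk.py v9; python3 - <<'E'
from h import *
import pickle
c=pickle.load(open("v9.pkl","rb"))[1];S=camera_info("scene");D=camera_info("side")
w=cv2.imread("pics/v9.png");sc=read_camera("scene")[:,:,::-1];sd=read_camera("side")[:,:,::-1]
def ball(a): a=np.radians(a);return V-.0047*FN+.07*(np.cos(a)*SY+np.sin(a)*U)
for n,cc,im in (("wrist",c,w),("scene",S,sc),("side",D,sd)):
    g=cv2.cvtColor(np.ascontiguousarray(im),cv2.COLOR_BGR2GRAY)
    for a in (21,0,-15,-27,-30,-33,-36):
        x,y=proj(cc,ball(a))[0]
        m=proj(cc,.5*V+.5*ball(a))[0]
        ok=lambda p:int(g[int(round(p[1])),int(round(p[0]))]) if 0<=p[0]<639 and 0<=p[1]<399 else None
        print(n,a,np.round([x,y]),ok((x,y)),ok(m))
    p=proj(cc,ball(-33))[0]
    if 0<p[0]<640 and 0<p[1]<400:
        x,y=np.int32(p);x0,y0=max(x-30,0),max(y-30,0)
        k,l,st,ce=cv2.connectedComponentsWithStats((g[y0:y+30,x0:x+30]<50).astype(np.uint8))
        print([(tuple(r),tuple(np.round(q+[x0,y0],1))) for r,q in zip(st[1:],ce[1:]) if r[4]>15])
E
```

```text
46.725 [ 0.6900853  -0.16256275  0.26339371] [-0.24380114  0.67811509  0.80641317 -0.08932188  2.44029927  1.44449984]
cam rel mark fn,sy,u [np.float64(0.25884708199113227), np.float64(0.0003046172311116785), np.float64(-0.001454001885788203)]
[[317.66112486 175.73457366]
 [317.65006021 182.02083509]
 [330.22662416 175.75784601]]
289 167
[[200 199 202 198 199 198 199 199 198 196 198 199 196 196 201 199 202 202 200 201 200 200 201 201 201 200 202 198 201 197 200 201 185 139 140]
 [161 210 207 204 203 203 200 198 200 195 193 196 194 199 197 199 201 202 202 201 203 203 201 203 200 201 201 199 198 199 200 200 182 138 139]
 [ 67  95 105 151 172 185 203 201 202 197 197 196 198 196 204 205 206 206 210 211 212 208 208 206 208 206 208 206 203 204 202 201 185 137 142]
 [ 29  23  37  63  70  98 141 148 179 204 203 201 199 198 190 149 102 104 104 103 106 104 106 102 106 106 101 102 101 108 156 200 185 136 144]
 [ 37  34  30  32  29  39  57  70 100 113 148 213 207 206 190 141 103 106 103 101 104 104 103 104 104 105 103 102 104 117 167 199 186 140 146]
 [ 33  35  29  27  30  34  27  33  39  38  61
[... 2873 characters left out ...]

scene 0 [321. 190.] 141 106
scene -15 [321. 197.] 141 84
scene -27 [320. 202.] 135 47
scene -30 [319. 204.] 68 47
scene -33 [319. 205.] 53 33
scene -36 [318. 206.] 30 31
[((np.int32(6), np.int32(9), np.int32(25), np.int32(25), np.int32(143)), (np.float64(302.0), np.float64(197.3))), ((np.int32(27), np.int32(47), np.int32(27), np.int32(7), np.int32(145)), (np.float64(327.5), np.float64(223.8)))]
side 21 [319. 173.] 86 70
side 0 [323. 177.] 81 65
side -15 [327. 181.] 74 64
side -27 [330. 186.] 68 64
side -30 [331. 187.] 67 64
side -33 [331. 188.] 63 59
side -36 [332. 189.] 63 54
[((np.int32(14), np.int32(37), np.int32(21), np.int32(16), np.int32(230)), (np.float64(325.8), np.float64(201.3)))]
```

```bash
python3 -c "
from cell import *
print(job_done())"
```

```text
the job is handed in; nothing more can be done
None
```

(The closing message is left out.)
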